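Zero the depth gauge, then hold the clamp block hole-up

TASK

Zero the depth gauge by pressing its small recessed red button fully with the tip of the stylus, then stand the stylus back in its holder. Pick up the aluminium clamp block, find its blind hole, turn the block so that the hole points straight up, and finish while holding it still like that in the gripper, at least 10 cm clear above the bench. Leave the two cassettes and the jar where they are.

Things in the scene. Friction and masses are not known exactly. Their poses are not given: they have to be found in the camera images.
- stylus: Orange stylus, 140 mm long, standing upright, tip down, in the stand. Handle 14 mm in diameter from 30 mm above the tip to the top end; below it a taper, then a steel tip 6 mm in diameter and 22 mm long. Origin at the centre of the flat tip end, z axis along the stylus to the top end. 30 g.
- stylus_tip (a point): The flat end of the stylus tip (the stylus's origin).
- stand: Fixed grey holder block, 64 x 64 mm and 60 mm high, with one upright round hole 18 mm in diameter and 45 mm deep in the middle of its top, in which the stylus stands (its tip end on the hole's floor, 15 mm above the bench). Origin at the centre of its underside.
- stand_hole0 (a point): Centre of the mouth of the stand's hole, 60 mm above the bench.
- gauge: Fixed black digital depth gauge lying on the bench: a body 110 (x) x 60 (y) x 30 mm (high) with a green display and a steel depth rod along its +y side. The red zero button is sunk in a round recess at x = -30 mm, beside a yellow mark. Origin at the centre of the body's underside.
- zero_button (a joint): Travel of the red zero button in m: 0 released, 0.004 fully pressed; it springs back by itself. It needs 0.7 N to start and 3.5 N to go fully down.
- zero_top (a point): Centre of the top of the red button, which is 11 mm in diameter and lies 7 mm below the gauge's top face (23 mm above the bench when released) in a recess 13 mm in diameter.
- mat: Fixed black rubber mat, 150 x 150 mm, 3 mm thick, on which the block starts. Origin at the centre of its underside.
- block: Loose aluminium block, 48 (x) x 40 (y) x 48 mm (z), about 0.2 kg, lying on the mat, its hole sideways in any direction. Blind hole, 20 mm wide and 32 mm deep, in the middle of its +x face; the other faces are plain. Thin blue band round its middle, square to x. Origin: centre of the face underneath at the start; x points out of the hole, z is up at the start.
- block_mid (a point): Centre of the block.
- hole_mouth (a point): Centre of the mouth of the blind hole, 24 mm from the centre of the block along its x axis.
- cassette_a: Bystander: yellow cassette, 46 x 28 x 8 mm, loose on the bench; origin at the centre of its underside.
- cassette_b: Bystander: another such yellow cassette.
- jar: Bystander: brown jar, 48 mm in diameter, 70 mm high, loose; origin at the centre of its underside.
Mind the look-alikes: they are no part of the job. There is more than one size of the gauge; the job needs the smaller. What is shaped like the block but pink is not meant.

How it is judged:
On the way, in this order (a step that is already met when the one before it is completed fails the run):
1. the zero button is pressed down at least 3 mm with the stylus (value of joint zero_button above 0.003 m and contact force between stylus and gauge above 0.5 N), for 0.1 s.
2. the stylus stands in its holder again, let go, and the button is released (horizontal distance between stylus_tip and stand_hole0 below 0.012 m and height (world z) of stylus_tip below 0.03 m and angle between stylus's own z axis and vertical below 0.3 rad and value of joint zero_button below 0.001 m and contact force between the fingers and stylus below 0.05 N and linear speed of stylus below 0.05 m/s), for 0.2 s.
At the end, for the whole second after the job is handed in: Block gripped by the fingers alone, at rest, centre at least 115 mm above the bench, hole axis up within 0.2 rad; stylus in the stand's hole (tip within 12 mm of its axis, below 30 mm height, tilt under 0.3 rad); zero button released (under 1 mm) (angle between block's own x axis and vertical below 0.2 rad and height (world z) of block_mid above 0.115 m and contact force between the fingers and block above 2 N and linear speed of block below 0.03 m/s and angular speed of block below 0.2 rad/s and horizontal distance between stylus_tip and stand_hole0 below 0.012 m and height (world z) of stylus_tip below 0.03 m and angle between stylus's own z axis and vertical below 0.3 rad and value of joint zero_button below 0.001 m and contact force between block and stand below 0.05 N and contact force between block and gauge below 0.05 N and contact force between block and mat below 0.05 N and contact force between block and stylus below 0.05 N and contact force between block and jar below 0.05 N and contact force between block and cassette_a below 0.05 N and contact force between block and cassette_b below 0.05 N); the arm keeps its last pose, push and grip.
It fails at once if the first cassette is moved more than 25 mm or knocked over (distance of cassette_a from where it was at the start of the episode above 0.025 m or angle between cassette_a's own z axis and vertical above 0.6 rad).
It fails at once if the second cassette is moved more than 25 mm or knocked over (distance of cassette_b from where it was at the start of the episode above 0.025 m or angle between cassette_b's own z axis and vertical above 0.6 rad).
It fails at once if the jar is moved more than 25 mm or knocked over (distance of jar from where it was at the start of the episode above 0.025 m or angle between jar's own z axis and vertical above 0.6 rad).
It also fails if it takes over 61 s, if anything falls off the work surface, if the arm or the gripper's body presses on something with over 40 N, if the wrist force passes 120 N, or if a joint passes its speed limit or range.

ROBOT

A 6-joint arm with a two-finger parallel gripper is mounted at the origin on the work surface. World frame = base frame: x ahead of the robot, y to its left, z up, the work surface at z = 0. Lengths are in m, angles in rad, forces in N, time in s.
With the tool pointing down it reaches from about 0.35 to 0.975 m from the base axis. Payload 4.9 kg.
Tool frame: the origin (TCP) lies midway between the tips of the shut fingers; the grasp point (between the pads) lies 19 mm behind it; z points along the fingers, y is the line along which they close (so a half turn about z gives the same grasp; the last joint's range is limited). The gripper opens to 85 mm and grips with 20 to 120 N. Pads are 22 mm wide; open, the fingers measure 114 mm over their backs; the gripper's body (76 mm by 85 mm) begins 54 mm behind the grasp point. The pads swing forward as they close: fully open they stand 13 mm farther back than shut.
Start: joints at [-1.311, 0.053, 1.613, -0, 1.476, -0.119], TCP at [0.231, -0.581, 0.231] pointing down, gripper open.
Joint ranges: [-3.01, 3.01], [-1.01, 2.22], [0.06, 2.58], [-1.02, 4.17], [0.09, 2.62], [-3.14, 3.14]. Speed limits (rad/s): [2.57, 2.57, 3.14, 3.14, 3.14, 3.14].

INTERFACE

Orientations are given as a unit quaternion [w, x, y, z].
In Python, from plant import manip gives the robot as it stands.
- The arm moves only by the tool move_arm, never from a script. Its argument "increments" is one flat list of numbers, 5 for each row, row after row: the shift along the tool's x, y, z in mm, then the turn about the tool's z in rad, then the opening, from 0 (shut) to 1 (fully open). In form: [tx, ty, tz, spin, jaw, tx, ty, tz, spin, jaw, ...]. A call has 1 to 8 rows; each row shifts and turns the commanded pose from where the row before left it, along the tool's axes as they then stand; what a row does not reach is not made up. A row lasts 1/12 s, in which the tool goes at most 41.7 mm and 7.16 degrees, less where a joint would pass 70% of its speed; a pose out of reach is approached as far as the arm can. A call with a gripper value outside its range is refused whole. The fingers move at their own pace and stop on an object; the grip force is fixed at half the most. Time passes only in rows, so rows that do not move let the fingers close. It gives the time, the measured TCP pose, the force, the opening and the grip force at its end, in the units of the state.
- manip.state(): the state, without advancing time (a new reading comes with each control period).
- manip.grab_frame(name): name is "side" or "top"; returns a dict with "image" (384x512x3 uint8, blue, green, red), "fov_y" (degrees; the focal length in pixels is half the picture's height over the tangent of half this angle, whatever the lens; pixels are square), "cx", "cy" (the principal point, pixels), "eye" and "rotation" of the camera in the world. Camera axes: x right, y down, z forward; pixel columns grow to the right and rows downward; lengths in m; the calibration is good to about 2 mm. A picture is of the moment at which its call begins. There is no depth.
- manip.job_done(): hands the job in; it is judged then, once.
The state is a dict: "time": time; "joint_pos": joint angles; "joint_vel": joint speeds; "joint_efforts": joint torques, N m; "tool_pos": TCP position; "tool_rot": TCP orientation; "contact_force": force on the tool from outside, world axes, zero at the start; "ft_torque": the same for the moment, N m; "gripper_width": opening from 0.0 (shut) to 1.0 (fully open); "grasp_force": force on a finger pad.
Only numpy, scipy, OpenCV 4.12 (cv2) and the standard library are available. Lean on these libraries where they do the work, as an engineer would, in place of code of your own. Each camera call takes 0.05 s, during which the arm holds its last target. There are 200 camera calls.

## Working session

There is one attempt and no reset: what is moved stays moved. The work goes in short steps, Python scripts to look and compute and a tool call to move; the robot and the scene stay as the last step left them, time stands still between calls to the robot, and variables do not carry over. Pictures are saved under pics/ and viewed, at most 13 in all, crops included, and the job is handed in when it is done.

Besides the shell and the picture viewer there is one more tool, called as name(argument=value, ...) on one line, values as JSON. move_arm: Moves the arm, as the interface text tells. Its arguments: {"type":"object","properties":{"increments":{"type":"array"}},"required":["increments"]}

```bash
mkdir -p pics
cat > h.py <<'E'
import numpy as np, cv2, json
from plant import manip
def grab(n,f):
    d=manip.grab_frame(n); cv2.imwrite('pics/'+f+'.png',d['image'])
    c={k:np.array(d[k]).tolist() for k in('fov_y','cx','cy','eye','rotation')}
    json.dump(c,open('pics/'+f+'.json','w')); return d
def cam(f):
    c=json.load(open('pics/'+f+'.json')); R=np.array(c['rotation'])
    if R.size==4:
        from scipy.spatial.transform import Rotation as Ro
        R=Ro.from_quat(R[[1,2,3,0]]).as_matrix()
    return c,R,np.array(c['eye']),192/np.tan(np.radians(c['fov_y'])/2)
def ray(f,u,v):
    c,R,e,F=cam(f); d=R@np.array([(u-c['cx'])/F,(v-c['cy'])/F,1]); return e,d/np.linalg.norm(d)
def onz(f,u,v,z):
    e,d=ray(f,u,v); return e+d*(z-e[2])/d[2]
def tri(*obs):
    A=np.zeros((3,3));b=np.zeros(3)
    for o in obs:
        e,d=ray(*o);P=np.eye(3)-np.outer(d,d);A+=P;b+=P@e
    p=np.linalg.solve(A,b); return p,[np.linalg.norm(np.cross(p-ray(*o)[0],ray(*o)[1])) for o in obs]
def proj(f,p):
    c,R,e,F=cam(f); q=R.T@(np.array(p)-e); return [c['cx']+F*q[0]/q[2],c['cy']+F*q[1]/q[2]]
def crop(f,u0,v0,w,h,s,o):
    im=cv2.imread('pics/'+f+'.png')[v0:v0+h,u0:u0+w]; cv2.imwrite('pics/'+o+'.png',cv2.resize(im,None,fx=s,fy=s,interpolation=cv2.INTER_CUBIC))
E
python3 - <<'E'
from h import *
a=grab('side','s0');b=grab('top','t0')
for f in('s0','t0'): print({k:np.round(v,4).tolist() for k,v in cam(f)[0].items()})
im=np.hstack([a['image'],b['image']])
print(manip.state())
E
```

```text
{'fov_y': 46.5347, 'cx': 265.2071, 'cy': 191.6659, 'eye': [0.4361, 0.6671, 0.8069], 'rotation': [0.034, -0.0733, 0.9336, -0.3492]}
{'fov_y': 45.5992, 'cx': 259.2115, 'cy': 192.3544, 'eye': [0.364, 0.0187, 1.0104], 'rotation': [-0.0559, 0.7145, -0.6946, 0.0623]}
{'time': 0.1, 'joint_pos': array([-1.31099928e+00,  5.32874537e-02,  1.61414759e+00,  6.00042672e-07,
        1.47598004e+00, -1.18988354e-01]), 'joint_vel': array([-0.00205274, -0.00136294, -0.00348106,  0.00080212, -0.00042953,
        0.0006197 ]), 'joint_efforts': array([ 6.42387586e-04, -3.94908607e+01, -3.71362209e+01, -6.70384520e-05,
        4.00906996e-03,  5.37610148e-06]), 'tool_pos': array([ 0.23098415, -0.5801545 ,  0.23019348]), 'tool_rot': array([-9.08982633e-04,  9.82118346e-01,  1.88262383e-01, -6.38028870e-05]), 'contact_force': array([0.48874949, 0.10140383, 0.28629871]), 'ft_torque': array([-0.00923364,  0.02277751,  0.00367759]), 'grasp_force': 0.0, 'gripper_width': 1.0001866012698162}
```

View pics/s0.png

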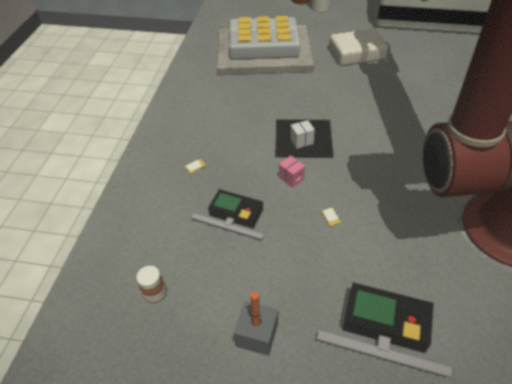

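View pics/t0.png

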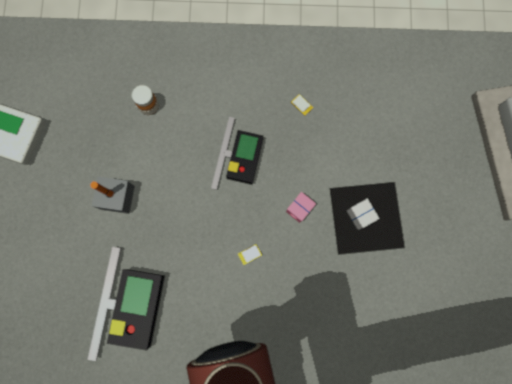

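The side view shows the small gauge (236,210), stylus (255,308), aluminium block (302,134), pink decoy (291,171) and large gauge (388,320). The top view has the small gauge at (246,157), stylus at (97,186), block at (363,213), pink decoy at (301,207) and large gauge at (137,310). I choose the small gauge and the metal block, and check both in a close composite.

Run:
```python
from h import *
def t(f,u,v): 
    im=cv2.imread('pics/'+f+'.png')[v:v+50,u:u+44]; return cv2.resize(im,None,fx=6,fy=6,interpolation=cv2.INTER_CUBIC)
r1=np.hstack([t('s0',215,185),t('s0',234,285),t('s0',281,111)])
r2=np.hstack([t('t0',222,140),t('t0',88,168),t('t0',342,189)])
cv2.imwrite('pics/c1.png',np.vstack([r1,r2]))
```

```text
(no output)
```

View pics/c1.png

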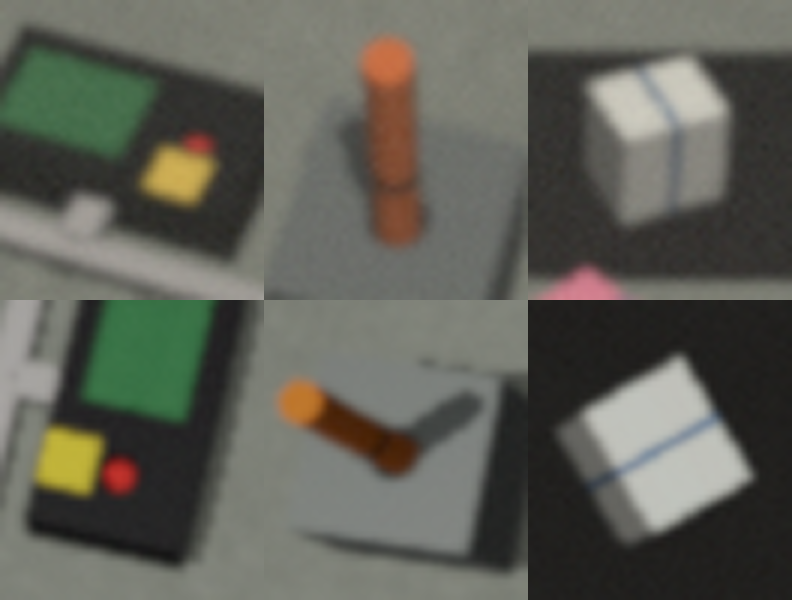

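The close crop confirms the small gauge, with its red button beside the yellow mark, and the grey block with the blue band. The two sides of the block the cameras can see are plain, so the hole is on the hidden side facing the robot. The tool can only spin about its vertical axis, so I'll tip the block over by pushing it.

Run:
```python
from h import *
np.set_printoptions(precision=4,suppress=True)
o=-.42
S=lambda u0,v0,x,y:('s0',u0+x/6+o,v0+y/6+o)
T=lambda u0,v0,x,y:('t0',u0+x/6+o,v0+y/6+o)
print('stylus top',tri(S(234,285,124,60),T(88,168,36,102)))
print('stylus@mouth top',onz(*T(88,168,134,155),.06),'side',onz(*S(234,285,133,232),.06))
print('button',onz(*T(222,140,120,175),.023))
print('yellow',tri(S(215,185,180,175),T(222,140,70,161)))
print('red tri (side is occluded)',tri(S(215,185,199,145),T(222,140,120,175)))
sb=[(57,87),(160,57),(204,103),(99,140)]; tb=[(152,55),(227,177),(129,233),(55,108)]
# match: side left, far, right, near
P=[]
for s in sb: P.append(onz(*S(281,111,*s),.051))
Q=[onz(*T(342,189,*t),.051) for t in tb]
print(np.array(P));print(np.array(Q));print(np.mean(P,0),np.mean(Q,0))
# heights from matched corners
for p,s in zip(P,sb):
    i=np.argmin([np.linalg.norm(p-q) for q in Q]); print(s,tri(S(281,111,*s),T(342,189,*tb[i])))
print('pink',onz('t0',301,205,.05),'mat',[onz('t0',*c,.003)[:2] for c in((331,187),(395,183),(403,247),(338,254))])
for n,c in dict(jar=(145,100),casA=(302,104),casB=(250,255),big=(137,310)).items(): print(n,onz('t0',*c,.01)[:2])
```

```text
stylus top (array([0.516 , 0.3276, 0.1545]), [np.float64(0.001461338685856918), np.float64(0.0014613386858569842)])
stylus@mouth top [0.5133 0.3259 0.06  ] side [0.5168 0.3329 0.06  ]
button [0.5828 0.0525 0.023 ]
yellow (array([0.5878, 0.0707, 0.0289]), [np.float64(0.0015150667470288347), np.float64(0.0015150667470288665)])
red tri (side is occluded) (array([0.5841, 0.0524, 0.0247]), [np.float64(0.0016495152741144662), np.float64(0.0016495152741144406)])
[[ 0.5243 -0.216   0.051 ]
 [ 0.4826 -0.2422  0.051 ]
 [ 0.461  -0.2148  0.051 ]
 [ 0.5026 -0.1848  0.051 ]]
[[ 0.5214 -0.2176  0.051 ]
 [ 0.4786 -0.2436  0.051 ]
 [ 0.4578 -0.2087  0.051 ]
 [ 0.5014 -0.183   0.051 ]]
[ 0.4926 -0.2144  0.051 ] [ 0.4898 -0.2132  0.051 ]
(57, 87) (array([ 0.5232, -0.2183,  0.0487]), [np.float64(0.0013902733327945554), np.float64(0.0013902733327949281)])
(160, 57) (array([ 0.4808, -0.2444,  0.0488]), [np.float64(0.0019321919496851135), np.float64(0.0019321919496851881)])
(204, 103) (array([ 0.459 , -0.2075,  0.0569]), [np.float64(0.0018034342986498236), np.float64(0.0018034342986498017)])
(99, 140) (array([ 0.5018, -0.1827,  0.0527]), [np.float64(0.0006457558756193643), np.float64(0.0006457558756194795)])
pink [ 0.5018 -0.0773  0.05  ] mat [array([ 0.5513, -0.1489]), array([ 0.5648, -0.2932]), array([ 0.4218, -0.3077]), array([ 0.4025, -0.1644])]
jar [0.7403 0.2796]
casA [ 0.7421 -0.0807]
casB [0.3948 0.0282]
big [0.2725 0.2643]
```

move_arm(increments=[21.4,-26.4,0,0,1,21.4,-26.4,0,0,1,21.4,-26.4,0,0,1,21.4,-26.4,0,0,1,21.4,-26.4,0,0,1,21.4,-26.4,0,0,1,21.4,-26.4,0,0,1,21.4,-26.4,0,0,1])

```text
time: 0.77
tool_pos: [0.3121, -0.3193, 0.2307]
tool_rot: [-0.0, 0.982, 0.188, -0.0]
contact_force: [1.7, 0.2, 0.6]
gripper_width: 1.003
grasp_force: 0.0
```

move_arm(increments=[21.4,-26.4,0,0,1,21.4,-26.4,0,0,1,21.4,-26.4,0,0,1,21.4,-26.4,0,0,1,21.4,-26.4,0,0,1,21.4,-26.4,0,0,1,21.4,-26.4,0,0,1,21.4,-26.4,0,0,1])

```text
time: 1.43
tool_pos: [0.3929, -0.0599, 0.231]
tool_rot: [0.0, 0.982, 0.188, 0.0]
contact_force: [0.3, -0.1, 0.9]
gripper_width: 1.001
grasp_force: 0.0
```

move_arm(increments=[21.4,-26.4,0,0,1,21.4,-26.4,0,0,1,21.4,-26.4,0,0,1,21.4,-26.4,0,0,1,21.4,-26.4,0,0,1,21.4,-26.4,0,0,1,21.4,-26.4,0,0,1,21.4,-26.4,0,0,1])

```text
time: 2.1
tool_pos: [0.4739, 0.1998, 0.2308]
tool_rot: [0.0, 0.982, 0.189, -0.0]
contact_force: [1.0, -0.4, -0.1]
gripper_width: 1.002
grasp_force: 0.0
```

move_arm(increments=[21.4,-26.4,0,0,1,21.4,-26.4,0,0,1,21.4,-26.4,0,0,1,21.4,-26.4,0,0,1,0,0,0,0,1,0,0,0,0,1])

```text
time: 2.6
tool_pos: [0.5141, 0.3288, 0.23]
tool_rot: [0.0, 0.982, 0.189, -0.001]
contact_force: [0.3, -0.4, 0.2]
gripper_width: 1.004
grasp_force: 0.0
```

```bash
cat >> h.py <<'E'
def to(p):
    from scipy.spatial.transform import Rotation as Ro
    s=manip.state(); q=np.array(s['tool_rot'])[[1,2,3,0]]; R=Ro.from_quat(q).as_matrix()
    print('t',round(s['time'],2),'pos',np.round(s['tool_pos'],4),'psi',np.round(np.arctan2(R[1,0],R[0,0]),4),'tilt',np.round(R[:2,2],4),'j',np.round(s['joint_pos'],2),'F',np.round(s['contact_force'],2),'w',round(s['gripper_width'],3),round(s['grasp_force'],1))
    print('rel mm',np.round(1000*R.T@(np.array(p)-s['tool_pos']),1))
E
python3 -c "
from h import *
to([.515,.328,.106])"
```

```text
t 2.6 pos [0.5141 0.3288 0.23  ] psi 0.381 tilt [-0.002  -0.0012] j [ 0.45  0.02  1.65 -0.    1.48  1.64] F [ 0.34 -0.38  0.22] w 1.004 0.0
rel mm [  0.8   1.  124. ]
```

move_arm(increments=[0.8,1,25,0,1,0,0,25,0,1,0,0,25,0,1,0,0,25,0,1,0,0,24,0,1,0,0,0,0,0.5,0,0,0,0,0.3,0,0,0,0,0])

```text
time: 3.27
tool_pos: [0.5163, 0.3268, 0.109]
tool_rot: [-0.0, 0.982, 0.188, 0.001]
contact_force: [-0.1, -0.3, 0.1]
gripper_width: 0.605
grasp_force: 0.0
```

move_arm(increments=[0,0,0,0,0,0,0,0,0,0,0,0,0,0,0,0,0,0,0,0,0,0,0,0,0,0,0,0,0,0])

```text
time: 3.77
tool_pos: [0.5166, 0.3279, 0.1093]
tool_rot: [-0.001, 0.982, 0.188, 0.001]
contact_force: [-0.2, 0.8, 5.1]
gripper_width: 0.149
grasp_force: 58.4
```

move_arm(increments=[0,0,0,0,0,0,0,-5,0,0,0,0,-10,0,0,0,0,-20,0,0,0,0,-25,0,0,0,0,-25,0,0,0,0,-10,0,0,0,0,0,0,0])

```text
time: 4.43
tool_pos: [0.5173, 0.3278, 0.2065]
tool_rot: [-0.001, 0.982, 0.188, 0.003]
contact_force: [0.1, 1.1, 0.3]
gripper_width: 0.15
grasp_force: 58.5
```

Run:
```python
from h import *
to([.5835,.0525,.2])
grab('side','s1');grab('top','t1')
p=manip.state()['tool_pos']; q=[p[0],p[1],p[2]-.09]
u,v=map(int,proj('s1',q)); a,b=map(int,proj('t1',q)); print(u,v,a,b)
u0,v0=max(u-33,0),max(v-60,0); a0,b0=max(a-33,0),max(b-50,0)
print(u0,v0,a0,b0)
f=lambda n,u,v: cv2.resize(cv2.imread(f'pics/{n}.png')[v:v+100,u:u+66],None,fx=6,fy=6,interpolation=cv2.INTER_CUBIC)
cv2.imwrite('pics/c2.png',np.hstack([f('s1',u0,v0),f('t1',a0,b0)]))
```

```text
t 4.43 pos [0.5173 0.3278 0.2065] psi 0.3788 tilt [0.0061 0.0026] j [ 0.44  0.04  1.67 -0.    1.43  1.64] F [0.12 1.11 0.29] w 0.15 58.5
rel mm [-40.4 280.3   6.2]
256 306 101 188
223 246 68 138
```

View pics/c2.png

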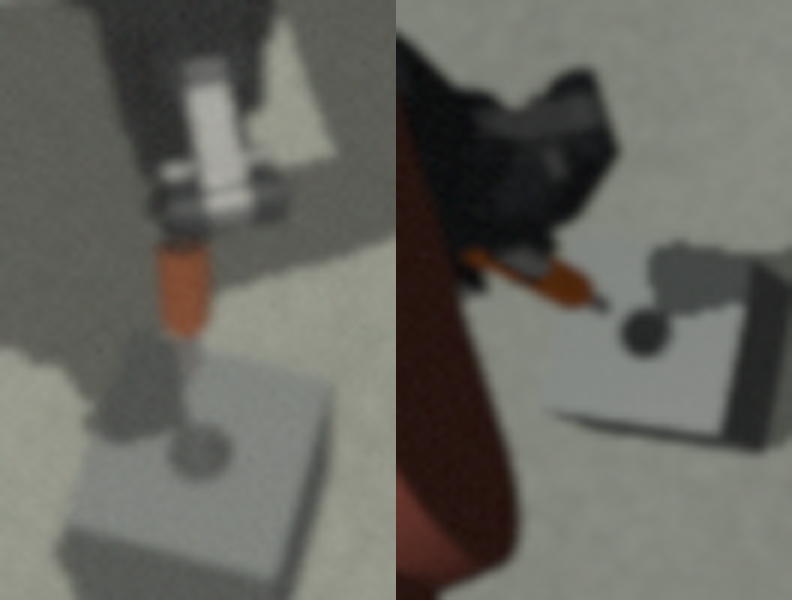

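The stylus is held and out of the stand. In the crop its tip is near (606,310) in the top half. The hole mouth is at (200,452) in the side half and (645,332) in the top half.

Run:
```python
from h import *
S=lambda x,y:('s1',223+x/6-.42,246+y/6-.42)
T=lambda x,y:('t1',68+(x-396)/6-.42,138+y/6-.42)
print('hole',tri(S(200,452),T(645,332)),onz(*T(645,332),.06),onz(*S(200,452),.06))
print('tip',onz(*T(606,310),.112),'handle bottom',onz(*S(185,328),.142), onz(*T(588,295),.142))
print([proj('s1',(.517,.328,z)) for z in(.112,.142)],[proj('t1',(.517,.328,z)) for z in(.112,.142)], S(185,335),T(606,310))
```

```text
hole (array([0.51598469, 0.3281083 , 0.05873283]), [np.float64(0.0014187421947969522), np.float64(0.0014187421947969966)]) [0.51435102 0.32772283 0.06      ] [0.5172707 0.3285061 0.06     ]
tip [0.51313049 0.3242985  0.112     ] handle bottom [0.51860384 0.33115916 0.142     ] [0.51285774 0.32025442 0.142     ]
[[np.float64(255.25761044204302), np.float64(307.119523195154)], [np.float64(254.7221107971852), np.float64(298.64019107987514)]] [[np.float64(100.88156271306687), np.float64(187.2792074104009)], [np.float64(95.73492941955342), np.float64(184.51467160546727)]] ('s1', 253.41333333333336, 301.4133333333333) ('t1', 102.58, 189.24666666666667)
```

move_arm(increments=[-3.8,27.9,0,0,0,-3.8,27.9,0,0,0,-3.8,27.9,0,0,0,-3.8,27.9,0,0,0,-3.8,27.9,0,0,0,-3.8,27.9,0,0,0,-3.8,27.9,0,0,0,-3.8,27.9,0,0,0])

```text
time: 5.2
tool_pos: [0.5686, 0.107, 0.1993]
tool_rot: [-0.0, 0.982, 0.188, -0.002]
contact_force: [0.5, -0.7, -0.7]
gripper_width: 0.144
grasp_force: 58.6
```

move_arm(increments=[-3.8,27.9,0,0,0,-3.8,27.9,0,0,0,0,0,20,0,0,0,0,20,0,0,0,0,20,0,0,0,0,10,0,0,0,0,0,0,0,0,0,0,0,0])

```text
time: 5.87
tool_pos: [0.5824, 0.0539, 0.1306]
tool_rot: [-0.0, 0.982, 0.188, -0.002]
contact_force: [0.6, -0.4, 0.2]
gripper_width: 0.148
grasp_force: 58.6
```

Run:
```python
from h import *
to([.585,.054,.12])
grab('side','s2');grab('top','t2')
u,v=map(int,proj('s2',(.583,.053,.03))); a,b=map(int,proj('t2',(.583,.053,.03)))
u0,v0=u-25,v-38; a0,b0=a-25,b-38
print(u0,v0,a0,b0)
f=lambda n,u,v: cv2.resize(cv2.imread(f'pics/{n}.png')[v:v+70,u:u+50],None,fx=8,fy=8,interpolation=cv2.INTER_CUBIC)
cv2.imwrite('pics/c3.png',np.hstack([f('s2',u0,v0),f('t2',a0,b0)]))
```

```text
t 5.87 pos [0.5824 0.0539 0.1306] psi 0.3789 tilt [-0.0033  0.0001] j [-0.03  0.04  1.8  -0.    1.31  1.16] F [ 0.59 -0.37  0.22] w 0.148 58.6
rel mm [ 2.5  0.9 10.6]
223 169 216 129
```

View pics/c3.png

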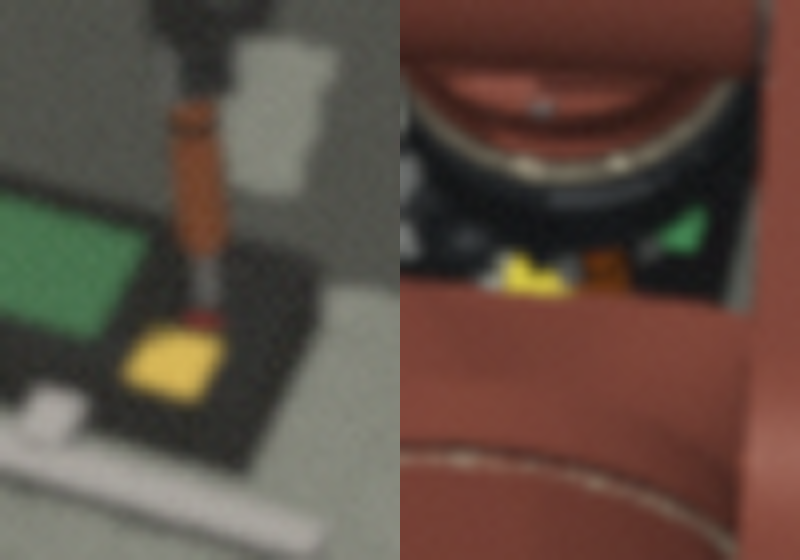

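The tip in the side half of the crop is near (206,305), just above the red of the button at (206,320). The arm blocks the top view.

Run:
```python
from h import *
S=lambda x,y:('s2',223+x/8-.44,169+y/8-.44)
print('tip',[onz(*S(206,304),z) for z in(.034,.037,.042)],'handle bottom',onz(*S(204,250),.066))
q=lambda p:[(proj('s2',p)[0]-223+.44)*8,(proj('s2',p)[1]-169+.44)*8]
for p in [(.5824,.0539,.0363),(.5824,.0539,.058),(.583,.0525,.023),(.583,.0525,.03),(.5824,.0539,.1)]: print(p,np.round(q(p)))
print('yellow now',onz(*S(175,365),.03), onz('s0',215+180/6-.42,185+175/6-.42,.03),onz('t0',222+70/6-.42,140+161/6-.42,.03))
```

```text
tip [array([0.58395135, 0.05301203, 0.034     ]), array([0.58337755, 0.05539566, 0.037     ]), array([0.58242121, 0.05936837, 0.042     ])] handle bottom [0.58185975 0.05997308 0.066     ]
(0.5824, 0.0539, 0.0363) [211. 302.]
(0.5824, 0.0539, 0.058) [207. 252.]
(0.583, 0.0525, 0.023) [211. 328.]
(0.583, 0.0525, 0.03) [210. 312.]
(0.5824, 0.0539, 0.1) [201. 150.]
yellow now [0.58917128 0.07250625 0.03      ] [0.58908894 0.07124628 0.03      ] [0.58596161 0.07069282 0.03      ]
```

move_arm(increments=[1.6,1.8,0,0,0,0,0,0,0,0,0,0,3,0,0,0,0,3,0,0,0,0,3,0,0,0,0,2,0,0,0,0,0,0,0,0,0,0,0,0])

```text
time: 6.63
tool_pos: [0.5854, 0.0527, 0.1209]
tool_rot: [-0.0, 0.982, 0.188, -0.0]
contact_force: [0.1, 0.8, 0.6]
gripper_width: 0.148
grasp_force: 58.6
```

```bash
python3 -c "
from h import *
to([.5846,.0528,.1133])"
```

```text
t 6.63 pos [0.5854 0.0527 0.1209] psi 0.3788 tilt [-0.0008  0.    ] j [-0.04  0.06  1.8   0.    1.29  1.16] F [0.15 0.81 0.61] w 0.148 58.6
rel mm [-0.7 -0.3  7.6]
```

move_arm(increments=[0,0,2,0,0,0,0,2,0,0,0,0,1,0,0,0,0,0,0,0])

```text
time: 6.97
tool_pos: [0.5858, 0.0527, 0.1164]
tool_rot: [0.0, 0.982, 0.188, 0.0]
contact_force: [0.9, 0.2, 1.3]
gripper_width: 0.149
grasp_force: 58.7
```

move_arm(increments=[0,0,1,0,0,0,0,1,0,0,0,0,1,0,0,0,0,0,0,0])

```text
time: 7.3
tool_pos: [0.5859, 0.0527, 0.1136]
tool_rot: [0.0, 0.982, 0.188, 0.0]
contact_force: [0.4, 0.1, 3.0]
gripper_width: 0.146
grasp_force: 58.9
```

move_arm(increments=[0,0,1,0,0,0,0,1,0,0,0,0,1,0,0,0,0,0,0,0,0,0,0,0,0,0,0,0,0,0])

```text
time: 7.8
tool_pos: [0.5867, 0.0528, 0.113]
tool_rot: [0.0, 0.982, 0.188, 0.001]
contact_force: [-2.8, 0.4, 11.2]
gripper_width: 0.152
grasp_force: 60.0
```

move_arm(increments=[0,0,-5,0,0,0,0,-10,0,0,0,0,-20,0,0,0,0,-25,0,0,0,0,-25,0,0,0,0,-15,0,0,0,0,0,0,0,0,0,0,0,0])

```text
time: 8.47
tool_pos: [0.5859, 0.0527, 0.2109]
tool_rot: [0.0, 0.982, 0.188, 0.001]
contact_force: [0.1, 0.1, -0.4]
gripper_width: 0.146
grasp_force: 58.6
```

```bash
python3 -c "
from h import *
to([.5166,.3278,.2133])"
```

```text
t 8.47 pos [0.5859 0.0527 0.2109] psi 0.3788 tilt [ 0.0014 -0.    ] j [-0.04 -0.02  1.72  0.    1.44  1.16] F [ 0.07  0.12 -0.44] w 0.146 58.6
rel mm [  37.4 -281.2   -2.5]
```

move_arm(increments=[3.7,-28.1,0,0,0,3.7,-28.1,0,0,0,3.7,-28.1,0,0,0,3.7,-28.1,0,0,0,3.7,-28.1,0,0,0,3.7,-28.1,0,0,0,3.7,-28.1,0,0,0,3.7,-28.1,0,0,0])

```text
time: 9.13
tool_pos: [0.5281, 0.2734, 0.2073]
tool_rot: [0.0, 0.982, 0.188, -0.002]
contact_force: [0.8, -0.4, -0.7]
gripper_width: 0.147
grasp_force: 58.6
```

move_arm(increments=[3.7,-28.1,0,0,0,3.7,-28.1,0,0,0,0,0,0,0,0,0,0,0,0,0])

```text
time: 9.47
tool_pos: [0.5144, 0.328, 0.2075]
tool_rot: [0.001, 0.982, 0.19, -0.002]
contact_force: [0.6, -0.3, -0.1]
gripper_width: 0.144
grasp_force: 58.7
```

Run:
```python
from h import *
to([.5166,.3278,.1093])
grab('side','s3');grab('top','t3')
f=lambda n,u,v: cv2.resize(cv2.imread(f'pics/{n}.png')[v:v+75,u:u+50],None,fx=8,fy=8,interpolation=cv2.INTER_CUBIC)
cv2.imwrite('pics/c4.png',np.hstack([f('s3',230,265),f('t3',78,160)]))
```

```text
t 9.47 pos [0.5144 0.328  0.2075] psi 0.3813 tilt [-0.0038 -0.0021] j [ 0.45  0.04  1.67 -0.    1.44  1.64] F [ 0.56 -0.32 -0.11] w 0.144 58.7
rel mm [ 2.3  1.  98.2]
```

View pics/c4.png

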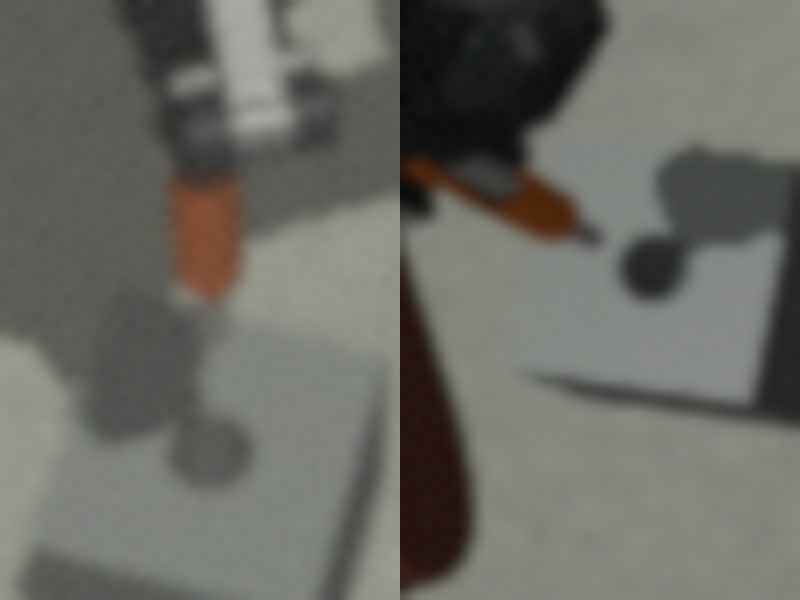

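The tip is at (600,240) in the top half of the crop, and the hole is at (653,267). In the side half the hole is at (210,452).

Run:
```python
from h import *
T=lambda x,y:('t3',78+(x-400)/8-.44,160+y/8-.44)
S=lambda x,y:('s3',230+x/8-.44,265+y/8-.44)
print('tip',onz(*T(598,239),.1132),'hole',onz(*T(653,267),.06),onz(*S(210,452),.06))
print('side: handle low end of cyl',onz(*S(208,288),.1432), [proj('s3',(.5144,.328,z)) for z in (.113,.143)],S(208,288),S(212,325))
```

```text
tip [0.51253655 0.32439238 0.1132    ] hole [0.51431138 0.32749925 0.06      ] [0.51740374 0.3288056  0.06      ]
side: handle low end of cyl [0.51490441 0.33177572 0.1432    ] [[np.float64(256.761136530757), np.float64(307.0654585948444)], [np.float64(256.27151921762726), np.float64(298.5722082167278)]] ('s3', 255.56, 300.56) ('s3', 256.06, 305.185)
```

move_arm(increments=[2.2,-0.2,0,0,0,0,0,20,0,0,0,0,20,0,0,0,0,15,0,0,0,0,7,0,0,0,0,7,0,0,0,0,0,0,0,0,0,0,0,0])

```text
time: 10.23
tool_pos: [0.5185, 0.3282, 0.1417]
tool_rot: [-0.0, 0.982, 0.188, 0.0]
contact_force: [-0.5, 0.4, -0.1]
gripper_width: 0.149
grasp_force: 58.7
```

```bash
python3 -c "
from h import *
to([.5164,.3285,.1103])"
```

```text
t 10.23 pos [0.5185 0.3282 0.1417] psi 0.3782 tilt [0.0004 0.0002] j [ 0.44  0.1   1.72 -0.    1.32  1.64] F [-0.48  0.38 -0.13] w 0.149 58.7
rel mm [-1.9 -1.  31.4]
```

move_arm(increments=[-1.5,-0.8,0,0,0,0,0,6,0,0,0,0,6,0,0,0,0,6,0,0,0,0,5,0,0,0,0,3,0,0,0,0,0,0,0,0,0,0,0,0])

```text
time: 10.9
tool_pos: [0.5162, 0.3286, 0.1149]
tool_rot: [0.0, 0.982, 0.188, -0.0]
contact_force: [-0.8, -0.3, 0.1]
gripper_width: 0.147
grasp_force: 58.7
```

move_arm(increments=[0,0,2,0,0,0,0,1,0,0,0,0,0,0,0,0,0,0,0,0])

```text
time: 11.23
tool_pos: [0.5164, 0.3287, 0.1124]
tool_rot: [-0.0, 0.982, 0.188, 0.0]
contact_force: [0.2, -0.9, -0.3]
gripper_width: 0.147
grasp_force: 58.7
```

move_arm(increments=[0,0,0,0,0.3,0,0,0,0,0.5,0,0,0,0,0.7,0,0,0,0,1,0,0,0,0,1,0,0,0,0,1,0,0,0,0,1,0,0,0,0,1])

```text
time: 11.9
tool_pos: [0.5164, 0.3287, 0.1123]
tool_rot: [-0.0, 0.982, 0.188, 0.0]
contact_force: [-0.6, -0.4, 0.4]
gripper_width: 1.0
grasp_force: 0.0
```

move_arm(increments=[0,0,-5,0,1,0,0,-15,0,1,0,0,-25,0,1,0,0,-25,0,1,0,0,-25,0,1,0,0,-25,0,1,0,0,-10,0,1,0,0,0,0,1])

```text
time: 12.57
tool_pos: [0.518, 0.3295, 0.2466]
tool_rot: [-0.001, 0.982, 0.188, 0.003]
contact_force: [-0.1, -0.3, 0.3]
gripper_width: 1.0
grasp_force: 0.0
```

Run:
```python
from h import *
to([.47,-.227,.23])
grab('side','s4');grab('top','t4')
f=lambda n,u,v: cv2.resize(cv2.imread(f'pics/{n}.png')[v:v+75,u:u+50],None,fx=6,fy=6,interpolation=cv2.INTER_CUBIC)
cv2.imwrite('pics/c5.png',np.hstack([f('s4',230,280),f('t4',82,155)]))
```

```text
t 12.57 pos [0.518  0.3295 0.2466] psi 0.3788 tilt [0.0063 0.0031] j [0.45 0.01 1.63 0.   1.49 1.64] F [-0.08 -0.27  0.34] w 1.0 0.0
rel mm [-250.5  499.3   14.6]
```

View pics/c5.png

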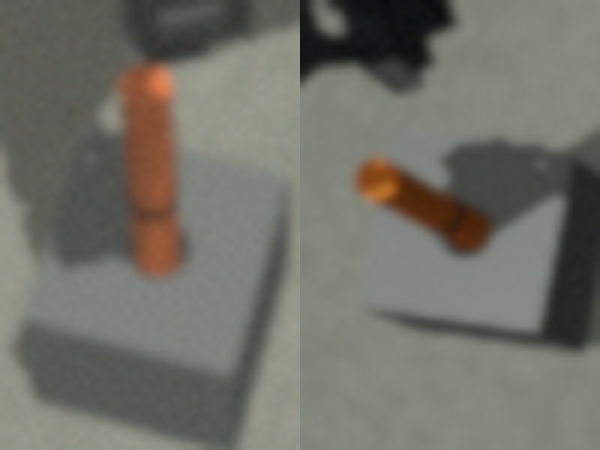

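The stylus is upright in its hole, with its top at (148,85) in the side half of the crop. Next is the block: its hole faces the robot, so I'll push above the hole from that side to tip it over.

move_arm(increments=[-18.4,31.7,0,0,1,-18.4,31.7,0,0,1,-18.4,31.7,0,0,1,-18.4,31.7,0,0,1,-18.4,31.7,0,0,1,-18.4,31.7,0,0,1,-18.4,31.7,0,0,1,-18.4,31.7,0,0,1])

```text
time: 13.33
tool_pos: [0.4716, 0.0372, 0.2394]
tool_rot: [-0.001, 0.982, 0.188, -0.002]
contact_force: [0.7, 0.2, 0.2]
gripper_width: 0.999
grasp_force: 0.0
```

move_arm(increments=[-18.4,31.7,0,0,1,-18.4,31.7,0,0,1,-18.4,31.7,0,0,1,-18.4,31.7,0,0,1,-18.4,31.7,0,0,0.27,-18.4,31.7,0,0,0.27,-18.4,31.7,0,0,0.27,-18.4,31.7,0,0,0.27])

```text
time: 14.0
tool_pos: [0.4288, -0.2524, 0.2394]
tool_rot: [-0.002, 0.982, 0.188, -0.001]
contact_force: [0.1, 1.0, 0.4]
gripper_width: 0.452
grasp_force: 0.0
```

move_arm(increments=[0,0,0,-0.083,0.27,0,0,0,-0.084,0.27,0,0,25,0,0.27,0,0,25,0,0.27,0,0,25,0,0.27,0,0,25,0,0.27,0,0,0,0,0.27,0,0,0,0,0.27])

```text
time: 14.67
tool_pos: [0.4285, -0.2499, 0.1389]
tool_rot: [-0.003, 0.963, 0.269, -0.002]
contact_force: [0.9, -0.4, 0.7]
gripper_width: 0.267
grasp_force: 0.0
```

Run:
```python
from h import *
to([.432,-.250,.041])
grab('side','s5')
crop('s5',255,85,100,75,7,'c6')
```

```text
t 14.67 pos [ 0.4285 -0.2499  0.1389] psi 0.5457 tilt [-0.0056  0.0045] j [-0.68 -0.18  1.99  0.    1.34  0.35] F [ 0.95 -0.45  0.67] w 0.267 0.0
rel mm [ 3.2  2.6 97.9]
```

View pics/c6.png

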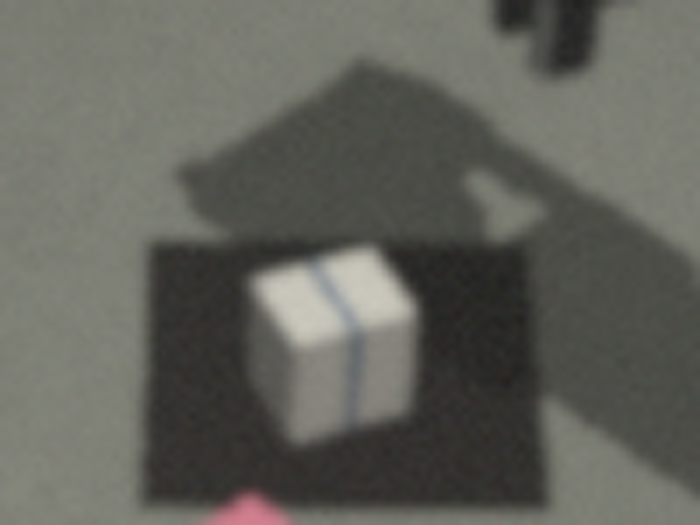

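The fingers are clear of the block on the robot side. The face at crop (275,370) is plain, so the hole is on the opposite side, facing the robot.

move_arm(increments=[0,2.6,25,0,0.27,0,0,25,0,0.27,0,0,25,0,0.27,0,0,20,0,0.27,0,0,2,0,0.27,0,0,0,0,0.27,10,0,0,0,0.27,10,0,0,0,0.27])

```text
time: 15.38
tool_pos: [0.451, -0.2442, 0.048]
tool_rot: [0.002, 0.963, 0.269, 0.002]
contact_force: [0.8, 0.1, 0.2]
gripper_width: 0.271
grasp_force: 0.0
```

move_arm(increments=[3,0,0,0,0.27,3,0,0,0,0.27,2,0,0,0,0.27,2,0,0,0,0.27,0,0,0,0,0.27])

```text
time: 15.8
tool_pos: [0.4577, -0.2379, 0.0455]
tool_rot: [0.0, 0.963, 0.27, 0.0]
contact_force: [-0.3, -0.9, -0.1]
gripper_width: 0.27
grasp_force: 0.0
```

```bash
python3 -c "
from h import *
to([.4705,-.2265,.041])"
```

```text
t 15.8 pos [ 0.4577 -0.2379  0.0455] psi 0.5461 tilt [ 0.0002 -0.0001] j [-0.62 -0.01  2.01  0.    1.14  0.4 ] F [-0.27 -0.89 -0.14] w 0.27 0.0
rel mm [16.9 -3.1  4.5]
```

move_arm(increments=[0,-3,4,0,0.27,2,0,0,0,0.27,2,0,0,0,0.27,2,0,0,0,0.27,0,0,0,0,0.27])

```text
time: 16.22
tool_pos: [0.4612, -0.2323, 0.0413]
tool_rot: [0.0, 0.963, 0.27, 0.0]
contact_force: [-0.0, 0.3, -0.4]
gripper_width: 0.271
grasp_force: 0.0
```

```bash
python3 -c "
from h import *
to([.4705,-.2265,.041])"
```

```text
t 16.22 pos [ 0.4612 -0.2323  0.0413] psi 0.5459 tilt [0.0002 0.    ] j [-0.61 -0.    2.01  0.    1.14  0.41] F [-0.05  0.34 -0.4 ] w 0.271 0.0
rel mm [10.9 -0.1  0.3]
```

move_arm(increments=[2,0,0,0,0.27,2,0,0,0,0.27,3,0,-2,0,0.27,3,0,-3,0,0.27,3,0,-3,0,0.27,0,0,0,0,0.27])

```text
time: 16.72
tool_pos: [0.4731, -0.2256, 0.0503]
tool_rot: [0.0, 0.963, 0.27, 0.001]
contact_force: [-0.4, -0.5, 0.1]
gripper_width: 0.265
grasp_force: 0.3
```

Run:
```python
from h import *
to([.4705,-.2265,.041])
grab('side','s6')
crop('s6',255,85,100,75,7,'c7')
```

```text
t 16.72 pos [ 0.4731 -0.2256  0.0503] psi 0.5463 tilt [ 0.0014 -0.0005] j [-0.59 -0.    1.99  0.    1.15  0.44] F [-0.41 -0.51  0.06] w 0.265 0.3
rel mm [-2.7 -0.6  9.3]
```

View pics/c7.png

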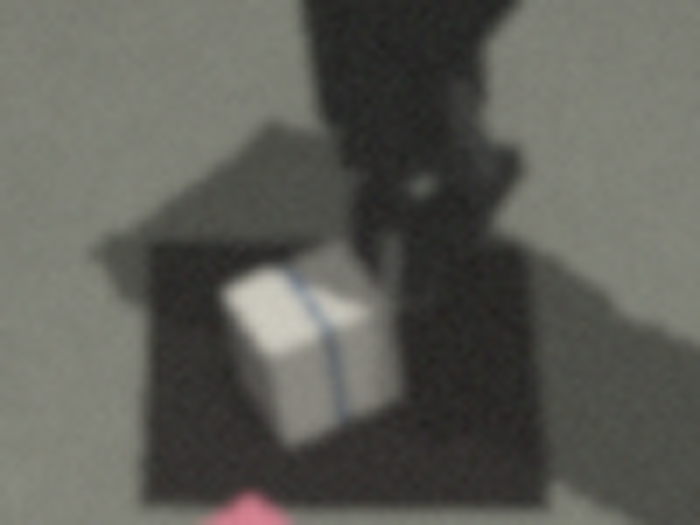

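The block is tipping about its far bottom edge: the corner at (295,445) has not moved while the top has shifted left. I continue along the arc.

move_arm(increments=[3,0,-2.5,0,0.27,3,0,-2.2,0,0.27,3,0,-2,0,0.27,4,0,-2,0,0.27,4,0,-1.5,0,0.27,4,0,-1.2,0,0.27,3,0,-0.5,0,0.27,3,0,0,0,0.27])

```text
time: 17.43
tool_pos: [0.4959, -0.2116, 0.0618]
tool_rot: [0.0, 0.963, 0.27, 0.0]
contact_force: [-0.4, -0.4, 1.6]
gripper_width: 0.27
grasp_force: 0.8
```

move_arm(increments=[3,0,0,0,0.27,3,0,0,0,0.27,3,0,0,0,0.27,3,0,0,0,0.27,0,0,0,0,0.27,0,0,0,0,0.27])

```text
time: 17.93
tool_pos: [0.5053, -0.2052, 0.0609]
tool_rot: [-0.0, 0.963, 0.27, -0.0]
contact_force: [-0.7, 0.7, -0.2]
gripper_width: 0.269
grasp_force: 0.0
```

Run:
```python
from h import *
to([.4705,-.2265,.041])
grab('side','s7')
crop('s7',245,85,100,75,7,'c8')
```

```text
t 17.93 pos [ 0.5053 -0.2052  0.0609] psi 0.546 tilt [-0.0005  0.0003] j [-0.52  0.03  1.93  0.    1.17  0.5 ] F [-0.66  0.69 -0.23] w 0.269 0.0
rel mm [-40.8   0.1  19.9]
```

View pics/c8.png

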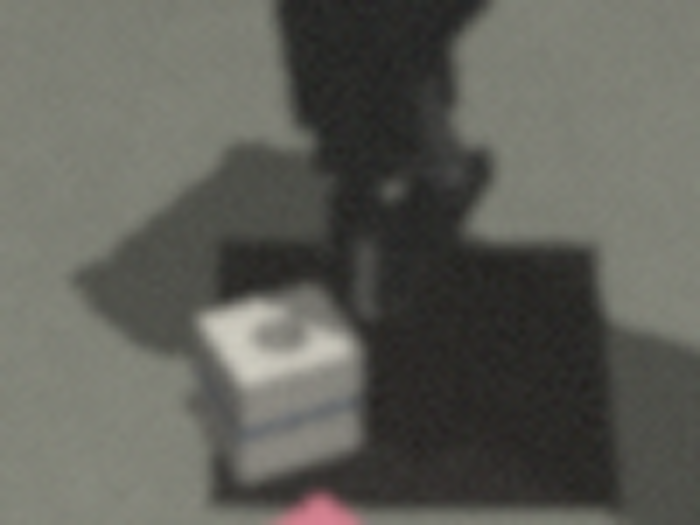

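The block now lies with its hole up, with the hole at (282,333) in the crop and the band horizontal.

Run:
```python
from h import *
S=lambda x,y:onz('s7',245+x/7-.43,85+y/7-.43,.051)
C=np.array([S(*c) for c in((198,320),(312,283),(363,345),(243,388))]); print(C,C.mean(0),S(282,333))
for a,b in((0,1),(1,2),(2,3),(3,0)): d=C[b]-C[a]; print(np.linalg.norm(d),np.degrees(np.arctan2(d[1],d[0])))
c=(C.mean(0)+S(282,333))/2; c[0]-=.0015; c[2]=.1; to(c)
```

```text
[[ 0.56520059 -0.18945933  0.051     ]
 [ 0.52673255 -0.21592163  0.051     ]
 [ 0.50423466 -0.18474073  0.051     ]
 [ 0.54387032 -0.15568751  0.051     ]] [ 0.53500953 -0.1864523   0.051     ] [ 0.53400879 -0.18689953  0.051     ]
0.04669093460513537 -145.4757735745391
0.03845001789111007 125.81149946055646
0.049143408811982155 36.24168684555998
0.03994391693929543 -57.723501295696586
t 17.98 pos [ 0.5053 -0.2053  0.061 ] psi 0.5459 tilt [-0.0004  0.0002] j [-0.52  0.03  1.93 -0.    1.18  0.5 ] F [ 0.28  0.48 -0.42] w 0.268 0.0
rel mm [ 33.4  -1.5 -39. ]
```

move_arm(increments=[0,0,-20,0,0.5,0,0,-20,0,0.8,0,0,-20,0,0.8,0,0,0,0,0.8])

```text
time: 18.32
tool_pos: [0.5079, -0.207, 0.126]
tool_rot: [0.003, 0.963, 0.269, 0.003]
contact_force: [0.9, -1.3, 0.9]
gripper_width: 0.802
grasp_force: 0.0
```

move_arm(increments=[16,-1.5,0,-0.05,0.9,16,-1.5,0,0,0.9,0,0,0,0,0.9,0,0,20,0,0.9,0,0,20,0,0.9,0,0,20,0,0.9,0,0,15,0,0.9,0,0,0,0,0.9])

```text
time: 18.98
tool_pos: [0.5271, -0.1843, 0.0414]
tool_rot: [-0.003, 0.956, 0.293, -0.003]
contact_force: [-1.1, 0.3, -1.0]
gripper_width: 0.904
grasp_force: 0.0
```

```bash
python3 -c "
from h import *
to([.533,-.1868,.018])"
```

```text
t 18.98 pos [ 0.5271 -0.1843  0.0414] psi 0.5955 tilt [-0.0078  0.0036] j [-0.47  0.1   1.9  -0.    1.15  0.51] F [-1.07  0.26 -1.03] w 0.904 0.0
rel mm [ 3.6  5.5 23.4]
```

move_arm(increments=[1.8,4.5,8,0,0.9,0,0,8,0,0.9,0,0,6,0,0.9,0,0,0,0,0.9,0,0,0,0,0.9])

```text
time: 19.4
tool_pos: [0.5347, -0.1883, 0.0241]
tool_rot: [-0.0, 0.956, 0.293, -0.0]
contact_force: [-0.3, -1.8, 0.3]
gripper_width: 0.9
grasp_force: 0.0
```

```bash
python3 -c "
from h import *
to([.533,-.1868,.018])"
```

```text
t 19.4 pos [ 0.5347 -0.1883  0.0241] psi 0.5958 tilt [-0.0002  0.0001] j [-0.47  0.14  1.89  0.    1.11  0.51] F [-0.34 -1.79  0.29] w 0.9 0.0
rel mm [-0.5 -2.2  6.1]
```

move_arm(increments=[0,-2,6,0,0.9,0,0,0,0,0.7,0,0,0,0,0.6,0,0,0,0,0.5,0,0,0,0,0.4,0,0,0,0,0.2,0,0,0,0,0,0,0,0,0,0])

```text
time: 20.07
tool_pos: [0.5339, -0.1868, 0.0186]
tool_rot: [0.0, 0.956, 0.294, 0.0]
contact_force: [-0.3, -0.6, 1.6]
gripper_width: 0.459
grasp_force: 61.0
```

move_arm(increments=[0,0,0,0,0,0,0,0,0,0,0,0,-4,0,0,0,0,-10,0,0,0,0,-20,0,0,0,0,-20,0,0,0,0,-20,0,0,0,0,-20,0,0])

```text
time: 20.73
tool_pos: [0.5331, -0.1864, 0.1131]
tool_rot: [-0.0, 0.956, 0.294, -0.0]
contact_force: [-0.2, 0.5, -2.4]
gripper_width: 0.457
grasp_force: 60.6
```

move_arm(increments=[0,0,-20,0,0,0,0,-20,0,0,0,0,-15,0,0,0,0,-10,0,0,0,0,-5,0,0,0,0,0,0,0,0,0,0,0,0,0,0,0,0,0])

```text
time: 21.4
tool_pos: [0.5328, -0.1863, 0.1806]
tool_rot: [-0.001, 0.956, 0.294, -0.001]
contact_force: [-0.7, -0.4, -2.6]
gripper_width: 0.464
grasp_force: 60.6
```

Run:
```python
from h import *
to([.533,-.1868,.18])
grab('side','s8');grab('top','t8')
f=lambda n,u,v: cv2.resize(cv2.imread(f'pics/{n}.png')[v:v+110,u:u+75],None,fx=5,fy=5,interpolation=cv2.INTER_CUBIC)
a=[int(x) for x in proj('s8',(.533,-.187,.17))]
cv2.imwrite('pics/c9.png',np.hstack([f('s8',a[0]-37,a[1]-50),f('s8',220,265)]))
```

```text
t 21.4 pos [ 0.5328 -0.1863  0.1806] psi 0.5958 tilt [-0.0024  0.0012] j [-0.47 -0.05  1.8  -0.    1.39  0.51] F [-0.68 -0.37 -2.6 ] w 0.464 60.6
rel mm [-0.1  0.6  0.6]
```

View pics/c9.png

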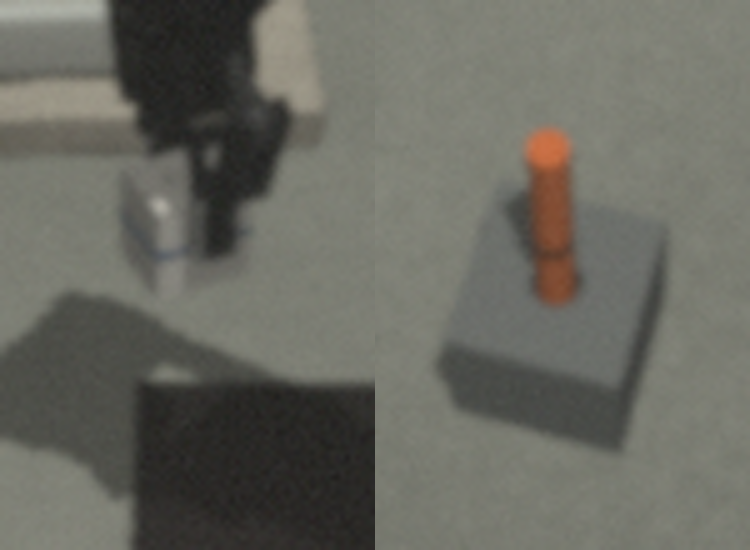

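The block is held upright, with its band level at about (165,255) in the crop and well clear of the mat. The stylus stands in its stand. Block centre is at about 0.19 m. I let it settle, then hand in.

move_arm(increments=[0,0,0,0,0,0,0,0,0,0,0,0,0,0,0,0,0,0,0,0,0,0,0,0,0,0,0,0,0,0,0,0,0,0,0,0,0,0,0,0])

```text
time: 22.17
tool_pos: [0.5336, -0.1867, 0.1823]
tool_rot: [0.0, 0.956, 0.294, 0.0]
contact_force: [-0.3, -0.5, -2.0]
gripper_width: 0.459
grasp_force: 60.6
```

```bash
python3 -c "
from h import *
to([.533,-.1868,.18]); print(manip.job_done())"
```

```text
t 22.17 pos [ 0.5336 -0.1867  0.1823] psi 0.5958 tilt [ 0.0001 -0.    ] j [-0.47 -0.05  1.8   0.    1.39  0.51] F [-0.3  -0.48 -2.03] w 0.459 60.6
rel mm [-0.6 -0.3  2.3]
the job is handed in; nothing more can be done
None
```

I handed the job in at 22 s, no verdict returned: the zero button was pressed until it bottomed out (about 11 N), the stylus is back in its stand, and the block is held still, hole up, about 19 cm above the bench.

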